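# Settle the rocking handpiece rest on its foot in the tray

## Robot

A 6-joint arm with a two-finger parallel gripper is mounted at the origin on a cart in front of the work surface, level with it; the furniture and walls round the work are solid. World frame = base frame: x ahead of the robot, y to its left, z up, the work surface at z = 0. Lengths are in mm, angles in rad, forces in N, time in s.
With the tool pointing down it reaches from about 325 to 775 mm from the base axis. Payload 5.5 kg.
Tool frame: the origin (TCP) lies on the centre line of the jaws, within the pads' length; the fingertips stand 17 mm ahead of it and the grasp point (between the pads) lies 2 mm behind it; z points along the fingers, y is the line along which they close (so a half turn about z gives the same grasp; the last joint's range is limited). The gripper opens to 85 mm and grips with 20 to 120 N. Pads are 22 mm wide; open, the fingers measure 114 mm over their backs; the gripper's body (76 mm by 85 mm) begins 54 mm behind the grasp point. The pads swing forward as they close: fully open they stand 13 mm farther back than shut.
Start: joints at [1.212, 0.091, 1.231, -0, 1.82, -0.057], TCP at [178.348, 572.895, 248.275] pointing down, gripper open.
Joint ranges: [-2.87, 2.87], [-0.86, 2.18], [0.17, 2.46], [-1.51, 4.65], [0.06, 2.69], [-2.65, 2.65]. Speed limits (rad/s): [2.57, 2.57, 3.01, 3.14, 3.14, 3.14].

## Interface

Orientations are given as a 3x3 rotation matrix whose columns are the frame's x, y, z axes.
In Python, from station import bot gives the robot as it stands.
- The arm moves only by the shell command python3 -m creep 'ROWS'. ROWS is JSON, a list of rows, each a list of 3 entries, a list of its own where there are three numbers: the shift along the tool's x, y, z in cm, then the turn, a rotation vector about the tool's x, y, z in rad, then the opening in per cent of the stroke, from 0 (shut) to 100 (fully open). A call has exactly 8 rows; each row shifts and turns the commanded pose from where the row before left it, along the tool's axes as they then stand; what a row does not reach is not made up. A row lasts 1/10 s, in which the tool goes at most 50 mm and 8.59 degrees, less where a joint would pass 70% of its speed; a pose out of reach is approached as far as the arm can. A call with a gripper value outside its range is refused whole. The fingers move at their own pace and stop on an object; the grip force is fixed at half the most. Time passes only in rows, so rows that do not move let the fingers close, or fill a call up. It gives the time, the measured TCP pose, the force, the opening and the grip force at its end, in the units of the state.
- bot.observe(): the state, without advancing time (a new reading comes with each control period).
- bot.get_image(name): name is "side" or "top"; returns the picture (384x512x3 uint8, red, green, blue); there is no depth.
- bot.calibration(name): a dict with "camera_matrix" (3x3 intrinsics, pixels), "R" (3x3) and "t" (3): a world point X has camera coordinates R X + t. Camera axes: x right, y down, z forward; pixel columns grow to the right and rows downward; lengths in mm; the calibration is good to about 2 mm. A picture is of the moment at which its call begins. calibration takes no time and is no camera call.
- bot.close_job(): hands the job in; it is judged then, once.
Trained networks look in the newest picture that a camera, given by its name, has taken for a name from the list of things; names that differ only in an ending like _2 or _b are one class to them, and where a whole thing is asked for, a point or a joint stands for the part that bears it (a point fixed in the world has none). Each returns a list of dicts, best first, with "conf" (0 to 1); they miss things now and then, are a little off and sometimes report something else, mostly with a low value. They report only what shows in the picture. A call takes as long as a camera call.
- bot.recognise(camera, query): "xy" ([column, row] in pixels, amid what is visible of it).
The state is a dict: "time_s": time; "joint_positions": joint angles; "qvel": joint speeds; "joint_torque": joint torques, N m; "tool_pos": TCP position; "ee_rot": TCP orientation; "ft_force": force on the tool from outside, world axes, zero at the start; "wrist_torque": the same for the moment, N m; "grip_width": finger opening in mm; "grasp_force": force on a finger pad.
Only numpy, scipy, OpenCV 4.12 (cv2) and the standard library are available. Lean on these libraries where they do the work, as an engineer would, in place of code of your own. Each camera call takes 0.05 s, during which the arm holds its last target. There are 200 camera calls.

## Task

The short steel handpiece rest has been left rocking on its round back. Stop it and stand it on its flat foot in the middle of the flat instrument tray, without shifting the long rest that already stands on its foot.

Things in the scene. Friction and masses are not known exactly. Their poses are not given: they have to be found in the camera images.
- short_rest: Steel half-round block 50 mm long (body y, flat end faces), 250 g: round back of radius 42 mm, axis at body (0, 0, 31.5) mm, bulging to +x; flat foot 57 mm wide; saddle side leaning 45 degrees to -x and up, with a lengthwise hollow 9 mm deep. Origin: middle of the foot, directly under the back's axis; z is up when it stands on the foot, top edge then at 61 mm.
- short_rest_grip (a point): Point in the short rest near its centre of mass, at body (17, 0, 28.5) mm: pinch the end faces here, 50 mm apart. At the start it rocks on its back, this point 26 mm above the trolley, foot facing roughly the robot (yaw within 0.45 rad), body z leaning 58 degrees away from the robot, swinging 8 degrees either way twice a second, dying in some 8 s. Within 20 degrees of upright it drops onto its foot.
- tray: Flat grey instrument tray, fixed, 142 mm along its x (away from the robot), 200 mm along its y; rim 16 mm high, 7 mm thick; inner floor 126 x 184 mm, 2 mm above the trolley top. Origin: centre of the underside, z up. It lies to the left or the right of the short rest.
- long_rest: Long steel rest of the same profile as the short one but 110 mm long, 500 g, already standing on its foot at the back right of the trolley; leave it there. Origin: middle of the foot, z up, y along its length.

How it is judged:
By the outcome, as a careful person would: the job done as asked, in the order asked, and still so for the second after the job is handed in, with the robot touching nothing.
It also fails if it takes over 40 s, if anything falls off the work surface, if the arm or the gripper's body presses on something with over 40 N, if the wrist force passes 120 N, or if a joint passes its speed limit or range.

## Working session

There is one attempt and no reset: what is moved stays moved. The work goes in short steps, Python scripts to look and compute and a shell command to move; the robot and the scene stay as the last step left them, time stands still between calls to the robot, and variables do not carry over. Pictures are saved under pics/ and viewed, at most 10 in all, crops included, and the job is handed in when it is done.

```bash
mkdir -p pics
cat > h.py <<'E'
import numpy as np, cv2
from station import bot
def tri(px):  # {cam:[u,v]}
    A=[];b=[]
    for c,(u,v) in px.items():
        k=bot.calibration(c);P=np.array(k["camera_matrix"])@np.c_[np.array(k["R"]),np.array(k["t"]).ravel()]
        for i,w in((0,u),(1,v)):
            r=w*P[2]-P[i];A.append(r[:3]);b.append(-r[3])
    return np.linalg.lstsq(np.array(A),np.array(b),rcond=None)[0]
def onz(c,u,v,z):
    k=bot.calibration(c);K=np.array(k["camera_matrix"]);R=np.array(k["R"]);t=np.array(k["t"]).ravel()
    d=R.T@np.linalg.inv(K)@[u,v,1];o=-R.T@t
    return o+d*(z-o[2])/d[2]
def proj(c,X):
    k=bot.calibration(c);p=np.array(k["camera_matrix"])@(np.array(k["R"])@np.array(X,float).T+np.array(k["t"]).reshape(3,1))
    return (p[:2]/p[2]).T
E
python3 - <<'E'
from h import *
s=bot.observe();print(s["time_s"],s["tool_pos"],np.round(s["ee_rot"],3).tolist())
for c in("side","top"):
    im=bot.get_image(c);cv2.imwrite(f"pics/{c}0.png",im[:,:,::-1])
    for q in("short_rest","short_rest_grip","tray","long_rest"):
        print(c,q,[(np.round(d["xy"],1).tolist(),round(d["conf"],2)) for d in bot.recognise(c,q)][:3])
print(bot.observe()["time_s"])
E
```

```text
0.0 [178.23887659 572.661102   247.12478463] [[-0.955, 0.297, -0.001], [0.297, 0.955, -0.002], [0.0, -0.002, -1.0]]
side short_rest [([286.0, 157.2], 0.63)]
side short_rest_grip [([282.6, 159.1], 0.94)]
side tray [([287.8, 260.6], 0.75)]
side long_rest [([226.9, 144.6], 0.9)]
top short_rest [([328.1, 221.1], 0.75)]
top short_rest_grip [([325.8, 224.2], 0.78)]
top tray [([188.1, 239.2], 0.65)]
top long_rest [([342.1, 144.0], 0.86)]
0.5
```

View pics/side0.png

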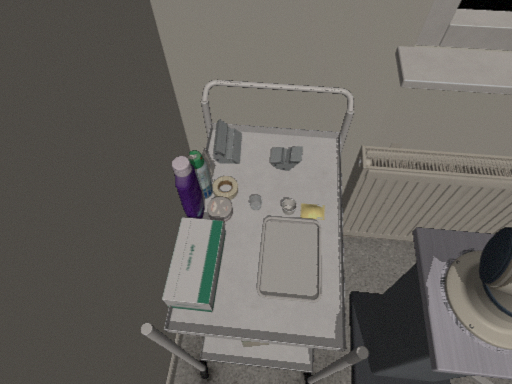

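View pics/top0.png

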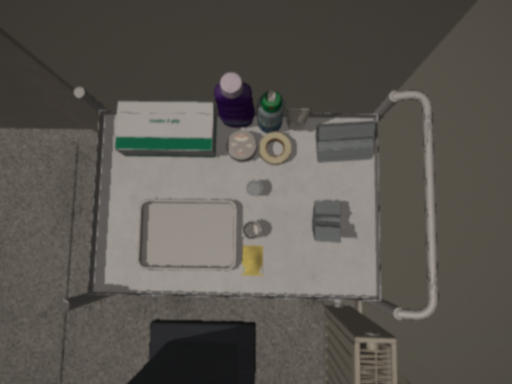

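The side view shows the tray at (290,257), the short rest at (286,158) and the long rest at (227,143). The top view shows the tray centre at (190,234), the short rest at (328,221) and the long rest at (345,141). The detections agree with both pictures.

Run:
```python
from h import *
print("grip",tri({"side":(282.6,159.1),"top":(325.8,224.2)}),"short",tri({"side":(286,157.2),"top":(328.1,221.1)}))
print("tray",tri({"side":(287.8,260.6),"top":(188.1,239.2)}),"long",tri({"side":(226.9,144.6),"top":(342.1,144)}))
for c,l in(("top",[(142,200),(237,200),(237,270),(140,267)]),("side",[(266,218),(320,222),(317,297),(259,293)])):
    for p in l: print(c,p,onz(c,*p,16).round(0))
a=cv2.imread("pics/top0.png")[110:260,280:390];b=cv2.imread("pics/side0.png")[110:190,195:320]
a=cv2.resize(a,None,fx=3.6,fy=3.6,interpolation=2);b=cv2.resize(b,None,fx=3.0,fy=3.0,interpolation=2)
o=np.zeros((600,800,3),np.uint8);o[:a.shape[0],:a.shape[1]]=a;o[:b.shape[0],400:400+b.shape[1]]=b
cv2.imwrite("pics/crop0.png",o)
for c in("side","top"):print(c,-np.array(bot.calibration(c)["R"]).T@np.array(bot.calibration(c)["t"]).ravel())
```

```text
grip [ 482.83461326 -322.8645411    14.13325563] short [ 482.99427975 -325.58511713   22.01284027]
tray [448.99836297 -43.28357142 -13.61789252] long [ 644.29674134 -355.12901082   18.6390315 ]
top (142, 200) [520.  49.  16.]
top (237, 200) [ 524. -144.   16.]
top (237, 270) [ 385. -147.   16.]
top (140, 267) [387.  46.  16.]
side (266, 218) [ 518. -137.   16.]
side (320, 222) [ 386. -139.   16.]
side (317, 297) [391.  44.  16.]
side (259, 293) [517.  48.  16.]
side [496.12163784 261.4182052  780.41497567]
top [ 438.25555043 -194.13188809  892.16787634]
```

View pics/crop0.png

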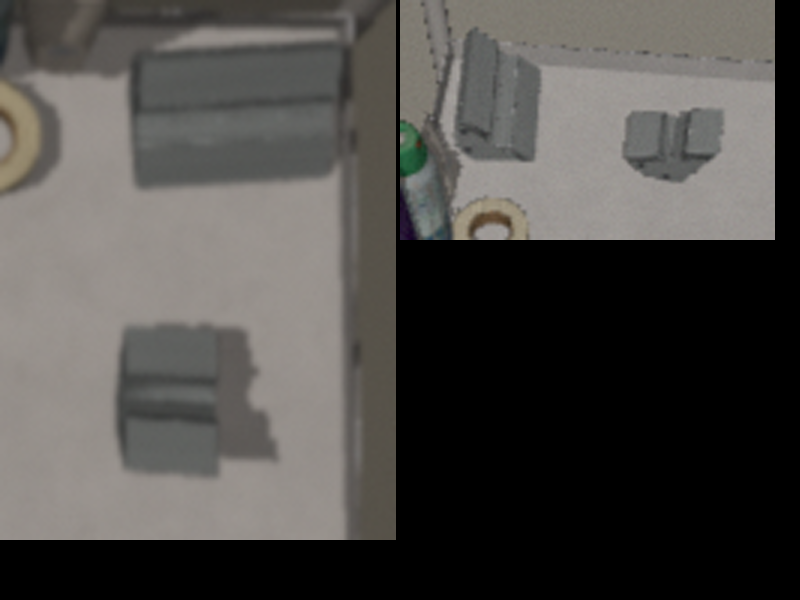

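The crop shows the short rest's saddle corners clearly: in the top panel (127,327), (217,327), (217,476) and (127,469), and in the side panel (628,113), (723,110), (718,153) and (626,150). I'll fit the known profile to these.

```bash
cat >> h.py <<'E'
from scipy.optimize import least_squares
from scipy.spatial.transform import Rotation as Ro
N=(-29.2,0.);F=(29.9,61.)
def corners(x,y,yaw,lean):  # x,y of back axis, z=42
    R=Ro.from_euler("ZY",[yaw,lean]).as_matrix()
    return {k:R@(np.array([p[0],s*25,p[1]])-[0,0,31.5])+[x,y,42] for k,p,s in(("N+",N,1),("F+",F,1),("N-",N,-1),("F-",F,-1))},R
def fit(T,S):
    def f(p):
        r=[]
        for c,obs,l in(("top",T,p[3]),("side",S,p[4])):
            C,_=corners(*p[:3],l)
            for k,v in obs.items(): r+=list(proj(c,[C[k]])[0]-v)
        return r
    s=least_squares(f,[480,-325,0,1,1],loss="soft_l1",x_scale=[10,10,.1,.1,.1]);p=s.x
    g=[]
    for l in p[3:]:
        R=corners(*p[:3],l)[1];g.append((R@[17,0,-3]+[p[0],p[1],42]).round(1))
    print("x,y,yaw,leans",p.round(3),"rms",np.sqrt(np.mean(np.square(f(p)))).round(2),"grip",g);return p
E
python3 - <<'E'
from h import *
t=lambda u,v:(280+(u+.5)/3.6-.5,110+(v+.5)/3.6-.5); s=lambda u,v:(195+(u-400+.5)/3-.5,110+(v+.5)/3-.5)
fit({"F+":t(127,327),"F-":t(217,327),"N-":t(217,476),"N+":t(127,469)},{"F-":s(628,113),"N-":s(723,110),"N+":s(718,153),"F+":s(626,150)})
E
```

```text
x,y,yaw,leans [ 4.85039e+02 -3.21903e+02 -4.50000e-02  1.14500e+00  1.00000e+00] rms 0.85 grip [array([ 489.3, -322.1,   25.3]), array([ 491.7, -322.2,   26.1])]
```

```bash
python3 -m creep '[[[-2.35,-3.17,0],[0,0,0],100],[[-2.35,-3.17,0],[0,0,0],100],[[-2.35,-3.17,0],[0,0,0],100],[[-2.35,-3.17,0],[0,0,0],100],[[-2.35,-3.17,0],[0,0,0],100],[[-2.35,-3.17,0],[0,0,0],100],[[-2.35,-3.17,0],[0,0,0],100],[[-2.35,-3.17,0],[0,0,0],100]]'
python3 -m creep '[[[-2.35,-3.17,0],[0,0,0],100],[[-2.35,-3.17,0],[0,0,0],100],[[-2.35,-3.17,0],[0,0,0],100],[[-2.35,-3.17,0],[0,0,0],100],[[-2.35,-3.17,0],[0,0,0],100],[[-2.35,-3.17,0],[0,0,0],100],[[-2.35,-3.17,0],[0,0,0],100],[[-2.35,-3.17,0],[0,0,0],100]]'
python3 -c "from h import *;print(bot.observe()['joint_positions'])"
```

```text
time_s: 1.3
tool_pos: [282.6, 273.4, 248.5]
ee_rot: [[-0.955, 0.297, 0.001], [0.297, 0.955, 0.0], [-0.001, 0.001, -1.0]]
ft_force: [1.5, -0.0, 0.1]
grip_width: 85.6
grasp_force: 0.0
time_s: 2.1
tool_pos: [386.8, -24.8, 248.7]
ee_rot: [[-0.955, 0.297, 0.001], [0.297, 0.955, -0.0], [-0.001, 0.0, -1.0]]
ft_force: [0.6, 0.9, -0.1]
grip_width: 85.5
grasp_force: 0.0
[-1.52069868e-01 -4.87795556e-01  1.73441728e+00  1.17071920e-04
  1.89358954e+00 -1.42078916e+00]
```

```bash
python3 -m creep '[[[0,0,0],[0,0,0.144],100],[[0,0,0],[0,0,0.144],100],[[0,0,0],[0,0,0.144],100],[[0,0,0],[0,0,0.144],100],[[0,0,0],[0,0,0.144],100],[[0,0,0],[0,0,0.144],100],[[0,0,0],[0,0,0.144],100],[[0,0,0],[0,0,0.144],100]]' >/dev/null
python3 -m creep '[[[0,0,0],[0,0,0.144],100],[[0,0,0],[0,0,0.144],100],[[0,0,0],[0,0,0.144],100],[[0,0,0],[0,0,0.144],100],[[0,0,0],[0,0,0.144],100],[[0,0,0],[0,0,0.144],100],[[0,0,0],[0,0,0.144],100],[[0,0,0],[0,0,0.144],100]]' >/dev/null
python3 -m creep '[[[0,0,0],[0,0,0.144],100],[[0,0,0],[0,0,0.144],100],[[0,0,0],[0,0,0.144],100],[[0,0,0],[0,0,0.144],100],[[0,0,0],[0,-0.14,0],100],[[0,0,0],[0,-0.14,0],100],[[0,0,0],[0,-0.14,0],100],[[0,0,0],[0,0,0],100]]'
```

```text
time_s: 4.5
tool_pos: [387.7, -23.2, 244.0]
ee_rot: [[0.908, -0.04, -0.418], [-0.036, -0.999, 0.017], [-0.418, -0.001, -0.908]]
ft_force: [0.1, -0.3, -1.2]
grip_width: 85.3
grasp_force: 0.0
```

```bash
for i in 1 2 3; do python3 -m creep '[[[0,0,0],[0,0,0],100],[[0,0,0],[0,0,0],100],[[0,0,0],[0,0,0],100],[[0,0,0],[0,0,0],100],[[0,0,0],[0,0,0],100],[[0,0,0],[0,0,0],100],[[0,0,0],[0,0,0],100],[[0,0,0],[0,0,0],100]]' | head -1; done
python3 - <<'E'
from h import *
P={}
for c in("side","top"): P[c]=bot.get_image(c)[:,:,::-1]
a=cv2.resize(P["top"][190:255,300:365],None,fx=6,fy=6,interpolation=2);b=cv2.resize(P["side"][135:180,260:315],None,fx=7,fy=7,interpolation=2)
o=np.zeros((400,800,3),np.uint8);o[:a.shape[0],:a.shape[1]]=a;o[:b.shape[0],400:400+b.shape[1]]=b
cv2.imwrite("pics/crop1.png",cv2.convertScaleAbs(o,alpha=1.5))
for c in P: print(c,bot.recognise(c,"short_rest_grip")[:1])
E
```

```text
time_s: 5.3
time_s: 6.1
time_s: 6.9
side [{'xy': [275.1, 162.6], 'conf': 0.4}]
top [{'xy': [325.7, 224.0], 'conf': 0.76}]
```

View pics/crop1.png

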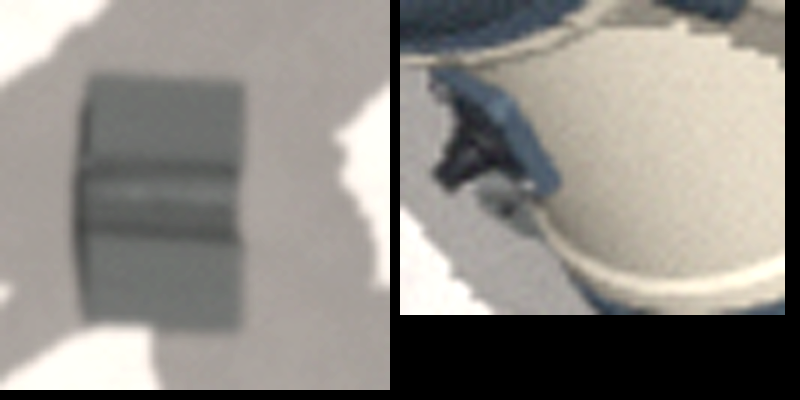

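The side view is blocked by the arm. The top panel shows the saddle corners at (90,75), (243,85), (242,330) and (84,318).

Run:
```python
from h import *
t=lambda u,v:(300+(u+.5)/6-.5,190+(v+.5)/6-.5)
p=fit({"F+":t(90,75),"F-":t(243,85),"N-":t(242,330),"N+":t(84,318)},{})
R=corners(*p[:4])[1];g=R@[17,0,-3]+[p[0],p[1],42]
s=bot.observe();E=np.array(s["ee_rot"]);tp=np.array(s["tool_pos"])
for up in(0,110): # grasp point 2mm behind TCP
    tgt=g+E[:,2]*2-E[:,2]*up
    print(up,tgt.round(1),"tool cm",(E.T@(tgt-tp)/10).round(2),s["time_s"])
```

```text
x,y,yaw,leans [ 4.81159e+02 -3.20898e+02 -6.20000e-02  1.13200e+00  1.00000e+00] rms 0.14 grip [array([ 485.7, -321.2,   25.3]), array([ 487.8, -321.3,   26.1])]
0 [ 484.8 -321.1   23.5] tool cm [19.22 29.38 16.03] 7.1
110 [ 529.7 -322.9  123.9] tool cm [19.22 29.38  5.03] 7.1
```

```bash
python3 -m creep '[[[2.42,3.67,0.5],[0,0,0],100],[[2.42,3.67,0.5],[0,0,0],100],[[2.42,3.67,0.5],[0,0,0],100],[[2.42,3.67,0.5],[0,0,0],100],[[2.42,3.67,0.5],[0,0,0],100],[[2.42,3.67,0.5],[0,0,0],100],[[2.42,3.67,0.5],[0,0,0],100],[[2.42,3.67,0.5],[0,0,0.018],100]]'
python3 - <<'E'
from h import *
s=bot.observe();E=np.array(s["ee_rot"]);tp=np.array(s["tool_pos"])
g=np.array([488,-321.2,26]);tgt=g+E[:,2]*-1
print((E.T@(tgt-tp)/10).round(2),np.round(s["joint_positions"],2))
cv2.imwrite("pics/s2.png",cv2.resize(bot.get_image("side")[90:230,220:360,::-1],None,fx=4,fy=4))
E
```

```text
time_s: 7.9
tool_pos: [535.7, -324.5, 131.9]
ee_rot: [[0.911, -0.057, -0.408], [-0.055, -0.998, 0.017], [-0.408, 0.007, -0.913]]
ft_force: [0.5, 0.3, 0.6]
grip_width: 85.4
grasp_force: 0.0
[-0.04 -0.13 11.52] [-0.5   0.5   0.99 -0.2   2.02  1.07]
```

View pics/s2.png

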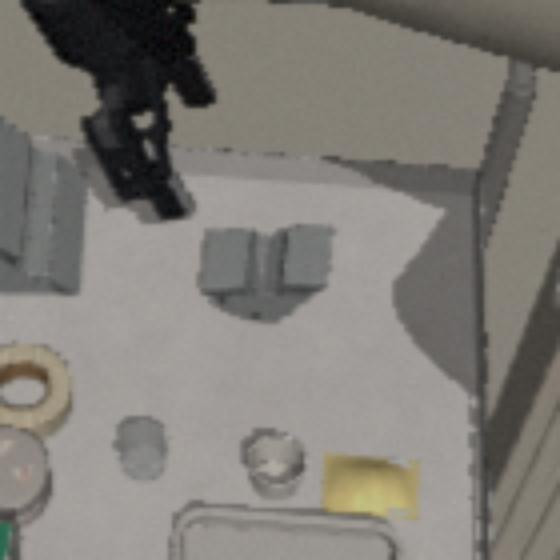

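The rest is clear in this side crop, with saddle corners at F-(204,230), N-(332,226), N+(328,289) and F+(201,293). The gripper is up-left of it, beside the long rest but higher.

Run:
```python
from h import *
t=lambda u,v:(300+(u+.5)/6-.5,190+(v+.5)/6-.5)
s=lambda u,v:(220+(u+.5)/4-.5,90+(v+.5)/4-.5)
T={"F+":t(90,75),"F-":t(243,85),"N-":t(242,330),"N+":t(84,318)};S={"F-":s(204,230),"N-":s(332,226),"N+":s(328,289),"F+":s(201,293)}
p=fit(T,S); print(tri({"top":np.mean(list(T.values()),0),"side":np.mean(list(S.values()),0)}))
```

```text
x,y,yaw,leans [ 4.81269e+02 -3.20621e+02 -5.20000e-02  1.12600e+00  1.03000e+00] rms 0.51 grip [array([ 485.9, -320.9,   25.4]), array([ 487.4, -320.9,   25.9])]
[ 480.03730393 -321.3257322    38.51058469]
```

```bash
python3 -m creep '[[[-0.1,-0.13,1.3],[0,0,0],100],[[0,0,1.3],[0,0,0],100],[[0,0,1.3],[0,0,0],100],[[0,0,1.3],[0,0,0],100],[[0,0,1.3],[0,0,0],100],[[0,0,1.3],[0,0,0],100],[[0,0,1.3],[0,0,0],100],[[0,0,1.2],[0,0,0],100]]'
python3 -m creep '[[[0,0,1.2],[0,0,0],100],[[0,0,0],[0,0,0],60],[[0,0,0],[0,0,0],50],[[0,0,0],[0,0,0],30],[[0,0,0],[0,0,0],30],[[0,0,0],[0,0,0],30],[[0,0,0],[0,0,0],30],[[0,0,0],[0,0,0],30]]'
```

```text
time_s: 8.75
tool_pos: [491.8, -319.8, 38.1]
ee_rot: [[0.911, -0.057, -0.408], [-0.055, -0.998, 0.017], [-0.408, 0.007, -0.913]]
ft_force: [0.5, -0.2, -0.1]
grip_width: 85.4
grasp_force: 0.0
time_s: 9.55
tool_pos: [488.2, -320.0, 29.1]
ee_rot: [[0.912, -0.056, -0.406], [-0.055, -0.998, 0.015], [-0.406, 0.008, -0.914]]
ft_force: [3.2, 0.2, 4.4]
grip_width: 48.7
grasp_force: 63.3
```

```bash
python3 -m creep '[[[-0.6,0,-1.37],[0,0,0],30],[[-1.02,0,-2.28],[0,0,0],30],[[-1.22,0,-2.74],[0,0,0],30],[[-1.22,0,-2.74],[0,0,0],30],[[0,0,0],[0,0.131,0],30],[[0,0,0],[0,0.131,0],30],[[0,0,0],[0,0.131,0],30],[[0,0,0],[0,0.131,0],30]]'
python3 -m creep '[[[0,0,0],[0,0.131,0],30],[[0,0,0],[0,0.131,0],30],[[0,0,0],[0,0.131,0],30],[[0,0,0],[0,0.131,0],30],[[0,0,0],[0,0,0],30],[[0,0,0],[0,0,0],30],[[0,0,0],[0,0,0],30],[[0,0,0],[0,0,0],30]]'
python3 - <<'E'
from h import *
s=bot.observe();E=np.array(s["ee_rot"]);tp=np.array(s["tool_pos"]);print(s["joint_positions"])
cv2.imwrite("pics/s3.png",cv2.resize(bot.get_image("side")[90:210,220:360,::-1],None,fx=4,fy=4,interpolation=2))
for z in (41.5,):
  tgt=np.array([453+19,-47,tp[2]]); print((E.T@(tgt-tp)/10).round(2), (E.T@[0,0,-1]).round(3))
E
```

```text
time_s: 10.35
tool_pos: [487.4, -318.8, 128.9]
ee_rot: [[0.993, -0.056, 0.108], [-0.055, -0.998, -0.014], [0.108, 0.008, -0.994]]
ft_force: [-0.6, -0.0, -1.5]
grip_width: 48.7
grasp_force: 62.5
time_s: 11.15
tool_pos: [488.8, -319.3, 129.8]
ee_rot: [[0.808, -0.055, 0.586], [-0.039, -0.998, -0.04], [0.588, 0.009, -0.809]]
ft_force: [0.4, -0.5, -2.0]
grip_width: 48.9
grasp_force: 62.5
[-0.87729504 -0.35112159  1.95498213  0.49133987  1.12440371  0.62427669]
[ -2.43 -27.1   -2.06] [-0.588 -0.009  0.809]
```

View pics/s3.png

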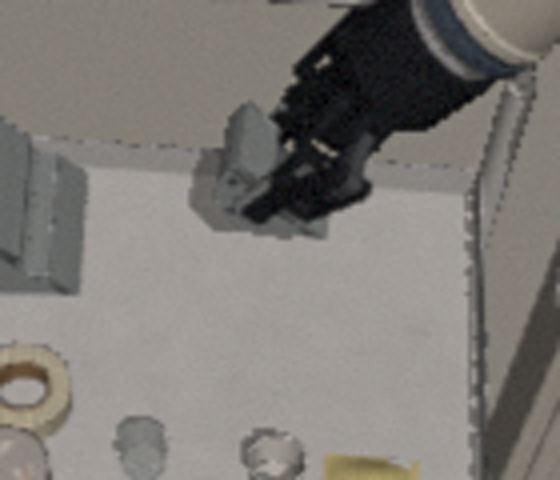

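The rest is held between the fingers at about (262,165), with its foot down and its saddle towards the robot. The lean matches the long rest.

```bash
python3 -m creep '[[[-0.3,-3.4,-0.26],[0,0,0],30],[[-0.3,-3.4,-0.26],[0,0,0],30],[[-0.3,-3.4,-0.26],[0,0,0],30],[[-0.3,-3.4,-0.26],[0,0,0],30],[[-0.3,-3.4,-0.26],[0,0,0],30],[[-0.3,-3.4,-0.26],[0,0,0],30],[[-0.3,-3.4,-0.26],[0,0,0],30],[[-0.3,-3.3,-0.26],[0,0,0],30]]'
python3 - <<'E'
from h import *
s=bot.observe();E=np.array(s["ee_rot"]);tp=np.array(s["tool_pos"]);print(np.round(s["joint_positions"],2))
a=cv2.resize(bot.get_image("side")[190:310,220:360,::-1],None,fx=2.8,fy=2.8,interpolation=2);b=cv2.resize(bot.get_image("top")[180:285,120:260,::-1],None,fx=2.8,fy=2.8,interpolation=2)
o=np.zeros((340,800,3),np.uint8);o[:a.shape[0],:392]=a;o[:b.shape[0],400:792]=b
cv2.imwrite("pics/s4.png",cv2.convertScaleAbs(o,alpha=1.4))
E
```

```text
time_s: 12.0
tool_pos: [474.7, -45.4, 129.9]
ee_rot: [[0.809, -0.056, 0.585], [-0.041, -0.998, -0.039], [0.586, 0.007, -0.81]]
ft_force: [-6.3, 1.3, 0.1]
grip_width: 49.0
grasp_force: 63.1
[-0.23 -0.86  2.27  0.11  1.11  1.37]
```

View pics/s4.png

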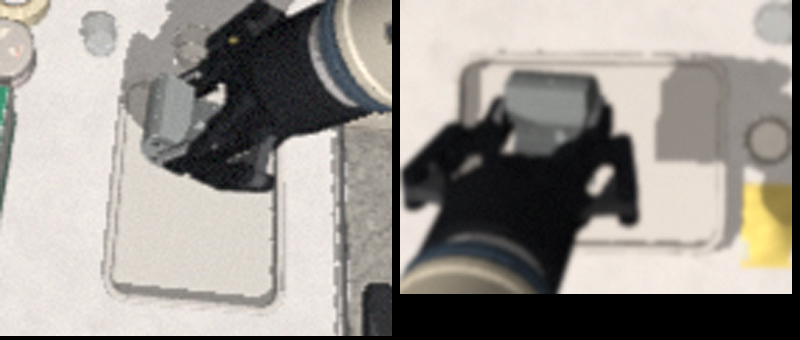

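The rest is held above the tray's centre region, at about (175,110) in the side panel and (548,105) in the top panel. Joint 2 is at its lower limit, so I'll lower gradually and watch it.

```bash
python3 -m creep '[[[-0.44,0,0.61],[0,0,0],30],[[-0.44,0,0.61],[0,0,0],30],[[-0.44,0,0.61],[0,0,0],30],[[-0.44,0,0.61],[0,0,0],30],[[-0.44,0,0.61],[0,0,0],30],[[-0.44,0,0.61],[0,0,0],30],[[-0.44,0,0.61],[0,0,0],30],[[-0.44,0,0.61],[0,0,0],30]]'
python3 - <<'E'
from h import *
s=bot.observe();E=np.array(s["ee_rot"]);tp=np.array(s["tool_pos"]);print(np.round(s["joint_positions"],3))
print((E.T@(np.array([468,-47,40])-tp)/10).round(2))
E
```

```text
time_s: 12.9
tool_pos: [474.6, -47.6, 68.0]
ee_rot: [[0.809, -0.057, 0.584], [-0.042, -0.998, -0.039], [0.586, 0.007, -0.811]]
ft_force: [0.6, 0.1, -2.0]
grip_width: 48.8
grasp_force: 63.2
[-0.24  -0.834  2.37   0.121  0.991  1.351]
[-2.18 -0.04  1.88]
```

```bash
python3 -m creep '[[[-0.36,0,0.31],[0,0,0],30],[[-0.36,0,0.31],[0,0,0],30],[[-0.36,0,0.31],[0,0,0],30],[[-0.36,0,0.31],[0,0,0],30],[[-0.36,0,0.31],[0,0,0],30],[[-0.36,0,0.31],[0,0,0],30],[[0,0,0],[0,0,0],30],[[0,0,0],[0,0,0],30]]'
python3 - <<'E'
from h import *
s=bot.observe();E=np.array(s["ee_rot"]);tp=np.array(s["tool_pos"]);print(np.round(s["joint_positions"],3))
print((E.T@(np.array([468,-47,33])-tp)/10).round(2))
P={c:bot.get_image(c)[:,:,::-1] for c in("side","top")}
a=cv2.resize(P["side"][190:310,220:360],None,fx=2.8,fy=2.8,interpolation=2);b=cv2.resize(P["top"][180:285,120:260],None,fx=2.8,fy=2.8,interpolation=2)
o=np.zeros((340,800,3),np.uint8);o[:a.shape[0],:392]=a;o[:b.shape[0],400:792]=b
cv2.imwrite("pics/s5.png",cv2.convertScaleAbs(o,alpha=1.4))
E
```

```text
time_s: 13.7
tool_pos: [468.0, -47.3, 40.9]
ee_rot: [[0.809, -0.057, 0.584], [-0.042, -0.998, -0.039], [0.586, 0.007, -0.81]]
ft_force: [0.1, 0.3, -2.4]
grip_width: 49.1
grasp_force: 63.2
[-0.245 -0.846  2.424  0.128  0.949  1.338]
[-0.46 -0.04  0.64]
```

View pics/s5.png

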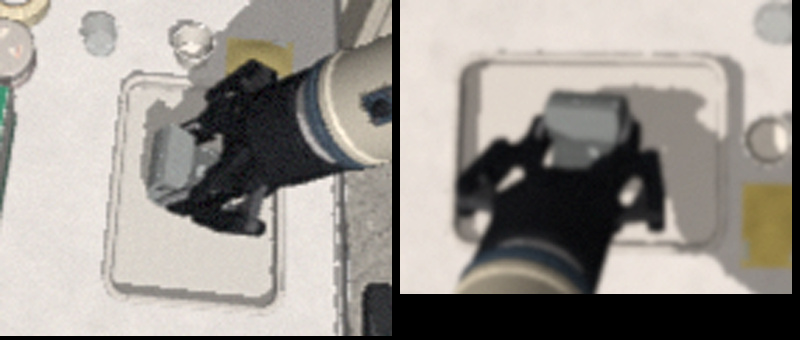

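The rest sits low over the tray centre, at about (170,165) in the side panel and (585,130) in the top panel, clear of the rim all round.

```bash
python3 -m creep '[[[-0.05,0,0.075],[0,0,0],30],[[-0.05,0,0.075],[0,0,0],30],[[-0.05,0,0.075],[0,0,0],30],[[-0.05,0,0.075],[0,0,0],30],[[-0.05,0,0.075],[0,0,0],30],[[-0.05,0,0.075],[0,0,0],30],[[0,0,0],[0,0,0],30],[[0,0,0],[0,0,0],30]]'
```

```text
time_s: 14.6
tool_pos: [468.2, -47.3, 35.5]
ee_rot: [[0.81, -0.056, 0.584], [-0.042, -0.998, -0.039], [0.586, 0.007, -0.811]]
ft_force: [0.0, 0.4, -2.1]
grip_width: 49.1
grasp_force: 63.2
```

```bash
python3 -m creep '[[[-0.06,0,0.08],[0,0,0],30],[[0,0,0],[0,0,0],30],[[-0.06,0,0.08],[0,0,0],30],[[0,0,0],[0,0,0],30],[[-0.06,0,0.08],[0,0,0],30],[[0,0,0],[0,0,0],30],[[0,0,0],[0,0,0],30],[[0,0,0],[0,0,0],30]]'
```

```text
time_s: 15.4
tool_pos: [468.5, -47.4, 33.3]
ee_rot: [[0.809, -0.057, 0.585], [-0.042, -0.998, -0.039], [0.587, 0.007, -0.81]]
ft_force: [-3.4, 0.6, 3.8]
grip_width: 49.0
grasp_force: 64.0
```

Contact came at the expected height of about 33 mm, so the rest is close to upright. I'll release gently and back off along the tool axis.

```bash
python3 -m creep '[[[0,0,0],[0,0,0],60],[[0,0,0],[0,0,0],65],[[0,0,0],[0,0,0],75],[[0,0,0],[0,0,0],85],[[0,0,0],[0,0,0],100],[[0,0,0],[0,0,0],100],[[0,0,0],[0,0,0],100],[[0,0,0],[0,0,0],100]]'
python3 -c "
from h import *
cv2.imwrite('pics/s6.png',cv2.convertScaleAbs(cv2.resize(bot.get_image('side')[190:310,220:360,::-1],None,fx=4,fy=4,interpolation=2),alpha=1.4))"
```

```text
time_s: 16.2
tool_pos: [468.2, -47.4, 32.5]
ee_rot: [[0.809, -0.057, 0.584], [-0.042, -0.998, -0.039], [0.586, 0.007, -0.81]]
ft_force: [-0.1, -0.2, -0.1]
grip_width: 85.4
grasp_force: 0.0
```

View pics/s6.png

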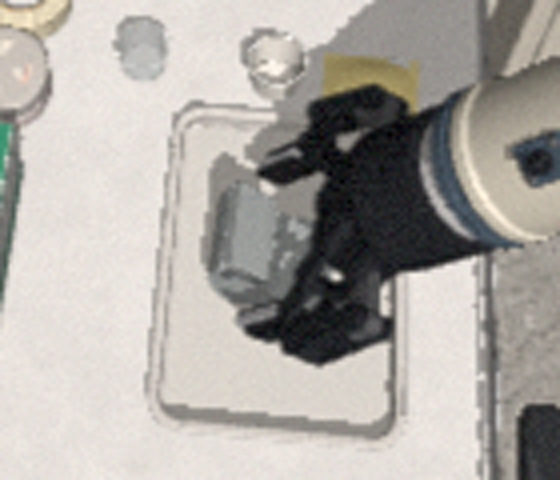

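```bash
python3 -m creep '[[[0.35,0,-0.49],[0,0,0],100],[[0.59,0,-0.81],[0,0,0],100],[[0.7,0,-0.97],[0,0,0],100],[[0.7,0,-0.97],[0,0,0],100],[[0.7,0,-0.97],[0,0,0],100],[[0.7,0,-0.97],[0,0,0],100],[[0.7,0,-0.97],[0,0,0],100],[[0.7,0,-0.97],[0,0,0],100]]'
python3 -m creep '[[[1.2,0,-1.6],[0,-0.1,0],100],[[1.2,0,-1.6],[0,-0.1,0],100],[[1.2,2,-1.6],[0,-0.1,0],100],[[0,4,-2],[0,-0.1,0],100],[[0,-4,-2],[0,-0.1,0],100],[[0,-4,-2],[0,0,0],100],[[0,-4,-1],[0,0,0],100],[[0,-4,0],[0,0,0],100]]'
```

```text
time_s: 17.05
tool_pos: [473.5, -47.4, 121.0]
ee_rot: [[0.811, -0.056, 0.582], [-0.042, -0.998, -0.038], [0.583, 0.007, -0.812]]
ft_force: [0.2, 0.2, -0.1]
grip_width: 85.4
grasp_force: 0.0
time_s: 17.85
tool_pos: [472.8, 54.6, 249.5]
ee_rot: [[0.99, -0.058, 0.125], [-0.057, -0.998, -0.014], [0.125, 0.006, -0.992]]
ft_force: [0.6, 0.0, -0.0]
grip_width: 85.7
grasp_force: 0.0
```

```bash
python3 -m creep '[[[0,-3,0],[0,0,0],100],[[0,-3,0],[0,0,0],100],[[0,-3,0],[0,0,0],100],[[0,-3,0],[0,0,0],100],[[0,-3,0],[0,0,0],100],[[0,-3,0],[0,0,0],100],[[0,-3,0],[0,0,0],100],[[0,0,0],[0,0,0],100]]'
python3 - <<'E'
from h import *
P={}
for c in("side","top"):
    P[c]=bot.get_image(c)[:,:,::-1]
    for q in("short_rest","long_rest","tray"): print(c,q,[(np.round(d["xy"],1).tolist(),round(d["conf"],2)) for d in bot.recognise(c,q)][:2])
a=cv2.resize(P["side"][120:310,200:340],None,fx=2.8,fy=2.8,interpolation=2);b=cv2.resize(P["top"][110:285,120:390],None,fx=1.5,fy=1.5,interpolation=2)
o=np.zeros((540,800,3),np.uint8);o[:a.shape[0],:a.shape[1]]=a;o[:b.shape[0],393:393+b.shape[1]]=b
for c,l,(sx,sy,f,ox) in(("side",0,(200,120,2.8,0)),("top",0,(120,110,1.5,393))):
    # predicted corners of an upright rest at the tray middle
    R=Ro.from_euler("z",-.05).as_matrix()
    X=[R@np.array([x,y,z])+[453,-47,2] for x,z in((-29,0),(30,61)) for y in(-25,25)]
    for p in proj(c,X): cv2.circle(o,(int((p[0]-sx)*f+ox),int((p[1]-sy)*f)),2,(0,0,255),-1)
cv2.imwrite("pics/s7.png",o);print(bot.observe()["time_s"])
E
```

```text
time_s: 18.65
tool_pos: [483.4, 266.4, 244.8]
ee_rot: [[0.991, -0.053, 0.12], [-0.052, -0.999, -0.013], [0.12, 0.006, -0.993]]
ft_force: [-0.2, 0.1, -0.2]
grip_width: 85.3
grasp_force: 0.0
side short_rest [([285.2, 255.4], 0.9)]
side long_rest [([224.1, 144.6], 0.88)]
side tray [([288.9, 266.7], 0.64)]
top short_rest [([190.7, 226.6], 0.72)]
top long_rest [([342.8, 142.2], 0.83), ([184.9, 229.4], 0.37)]
top tray [([175.3, 242.3], 0.58)]
19.05
```

View pics/s7.png

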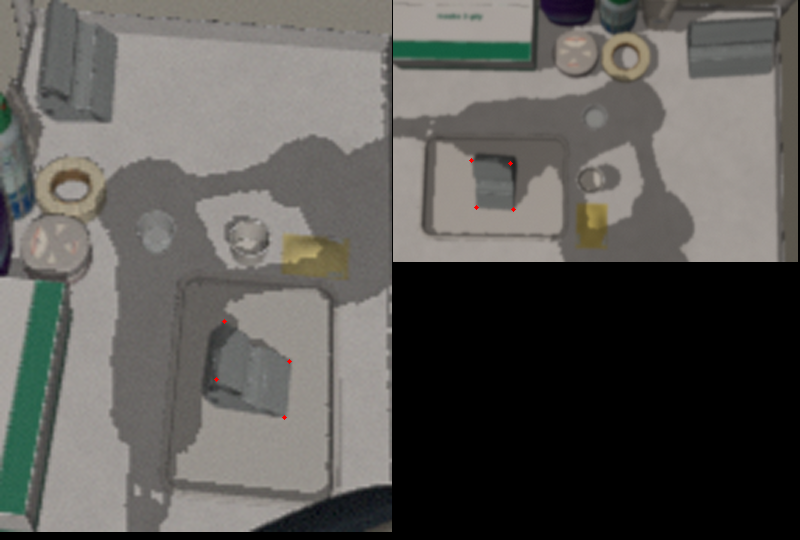

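The picture shows the short rest standing on its foot in the middle of the tray. The predicted corners at (289,361) and (284,417) match the foot edge. The long rest is still where it was.

```bash
python3 -c "from station import bot;print(bot.close_job())"
```

```text
the job is handed in; nothing more can be done
None
```

The short rest stands on its flat foot in the middle of the tray, the long rest was not moved, and I handed the job in at about 19 s; no verdict was returned.

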